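# Pack the player trays of a board game

### The job

Pack the player trays for one board game: sort the four loose L-shaped tiles by colour and lay both blue tiles in the blue tray and both orange tiles in the orange tray, turned so that the two L's of a tray interlock and lie flat side by side on its floor, house and tower upright. The green tray is already packed the way it should be; leave its tiles as they lie.

Things in the scene. Friction and masses are not known exactly. Their poses are not given: they have to be found in the camera images.
- blue_house_grip (a point): Loose L-shaped tile, blue top, white red-roofed house on the corner cell. Three 36 mm square cells, 72x72 in all, 10 thick; house 26x26, square to the tile, walls up to 42, roof 55 above the underside (grip here). Point: on the house's axis (= corner cell centre), 34 above the underside. z up, x, y along the arms: arm cells at (36,0), (0,36), outer edges at x=-18, y=-18. 60-130 g.
- blue_tower_grip (a point): Loose L-shaped tile, blue top, brown wooden tower on the corner cell. Three 36 mm square cells, 72x72 in all, 10 thick; tower 26x26, square to the tile, walls up to 45, top 51 above the underside (grip here). Point: on the tower's axis (= corner cell centre), 34 above the underside. z up, x, y along the arms: arm cells at (36,0), (0,36), outer edges at x=-18, y=-18. 60-130 g.
- blue_tray: Shallow blue tray, grey floor, fixed. Origin: centre of underside, on the table. In mm: well 84 (x) x 120 (y) at the floor, which is 3 high; walls lean out to 89x125 at the rim, 13 high; outside 97x133. The blue L's fill it as 2x3 cells, 12 to spare each way, arms inward: corner cells centred on (20,38) and (-20,-38), or (20,-38) and (-20,38).
- orange_house_grip (a point): Loose L-shaped tile, orange top, white red-roofed house on the corner cell. Three 36 mm square cells, 72x72 in all, 10 thick; house 26x26, square to the tile, walls up to 42, roof 55 above the underside (grip here). Point: on the house's axis (= corner cell centre), 34 above the underside. z up, x, y along the arms: arm cells at (36,0), (0,36), outer edges at x=-18, y=-18. 60-130 g.
- orange_tower_grip (a point): Loose L-shaped tile, orange top, brown wooden tower on the corner cell. Three 36 mm square cells, 72x72 in all, 10 thick; tower 26x26, square to the tile, walls up to 45, top 51 above the underside (grip here). Point: on the tower's axis (= corner cell centre), 34 above the underside. z up, x, y along the arms: arm cells at (36,0), (0,36), outer edges at x=-18, y=-18. 60-130 g.
- orange_tray: Shallow orange tray, grey floor, fixed. Origin: centre of underside, on the table. In mm: well 84 (x) x 120 (y) at the floor, which is 3 high; walls lean out to 89x125 at the rim, 13 high; outside 97x133. The orange L's fill it as 2x3 cells, 12 to spare each way, arms inward: corner cells centred on (20,38) and (-20,-38), or (20,-38) and (-20,38).
- green_house_grip (a point): House tile of the finished green set, same shape, point and axes as the blue house tile; it lies packed in the green tray, which is like the other trays, and shows how two tiles fit. Not to be moved.
- green_tower_grip (a point): Tower tile of the finished green set, same shape, point and axes as the blue tower tile; it lies packed in the green tray. Not to be moved.

How it is judged (in metres and radians):
At the end, for the whole second after the job is handed in: Both blue tiles lie inside the blue tray's well and both orange tiles inside the orange tray's well, each flat on the floor (its point 33 to 41 mm above the table and within 36 mm (x) and 56 mm (y) of the tray's centre; tilt under 0.06 rad), house and tower up; all stays so for the last second (x of blue_house_grip in the frame of blue_tray between -0.036 and 0.036 m and y of blue_house_grip in the frame of blue_tray between -0.056 and 0.056 m and z of blue_house_grip in the frame of blue_tray between 0.033 and 0.041 m and angle between each of blue_house_grip, blue_tower_grip, orange_house_grip, orange_tower_grip's own z axis and vertical below 0.06 rad and x of blue_tower_grip in the frame of blue_tray between -0.036 and 0.036 m and y of blue_tower_grip in the frame of blue_tray between -0.056 and 0.056 m and z of blue_tower_grip in the frame of blue_tray between 0.033 and 0.041 m and x of orange_house_grip in the frame of orange_tray between -0.036 and 0.036 m and y of orange_house_grip in the frame of orange_tray between -0.056 and 0.056 m and z of orange_house_grip in the frame of orange_tray between 0.033 and 0.041 m and x of orange_tower_grip in the frame of orange_tray between -0.036 and 0.036 m and y of orange_tower_grip in the frame of orange_tray between -0.056 and 0.056 m and z of orange_tower_grip in the frame of orange_tray between 0.033 and 0.041 m); the robot touches nothing.
It fails at once if a tile of the finished green set is moved by more than 10 mm (distance of any of green_house_grip, green_tower_grip from where it was at the start of the episode above 0.01 m).
It also fails if it takes over 99 s, if anything falls off the work surface, if the arm or the gripper's body presses on something with over 40 N, if the wrist force passes 120 N, or if a joint passes its speed limit or range.

### The arm

A 6-joint arm with a two-finger parallel gripper is mounted at the origin on a cart in front of the work surface, level with it; the furniture and walls round the work are solid. World frame = base frame: x ahead of the robot, y to its left, z up, the work surface at z = 0. Lengths are in mm, angles in rad, forces in N, time in s.
With the tool pointing down it reaches from about 375 to 975 mm from the base axis. Payload 3.8 kg.
Tool frame: the origin (TCP) lies at the very end of the fingers, on their centre line; the grasp point (between the pads) lies bot.pinch_z behind it (bot.pinch_z is the distance from the TCP to the grasp point, in mm); x points along the fingers, z is the direction in which the jaws open and shut, and the axes are right-handed (so a half turn about x gives the same grasp; the last joint's range is limited). The gripper opens to 88 mm and grips with 3 to 60 N. Pads are 18 mm wide; open, the fingers measure 123 mm over their backs; the gripper's body (75 mm by 187 mm) begins 45 mm behind the grasp point.
Start: joints at [1.097, 0.264, 1.604, -0, 1.274, -0.037], TCP at [285.55, 611.62, 198.906] pointing down, gripper open.
Joint ranges: [-2.63, 2.63], [-0.94, 2.18], [0.31, 2.57], [-1.31, 4.45], [0, 2.66], [-2.55, 2.55]. Speed limits (rad/s): [2.57, 2.57, 3.14, 3.14, 3.14, 3.14].

### API

Orientations are given as a unit quaternion [w, x, y, z].
In Python, from cell import bot gives the robot as it stands. The module is installed in compiled form; this text tells all that it offers.
- The arm moves only by the tool step_arm, never from a script. Its argument "plan" is text: rows parted by semicolons, each of 5 numbers parted by spaces: the finger opening in cm, from 0 to 8.81, then the shift along the tool's x, y, z in cm, then the turn about the tool's x in rad. In form: hand tx ty tz roll; .... A call has 1 to 12 rows; each row is the pose to reach, as a shift and turn from the pose measured when the call began, along the tool's axes at that moment; what a row does not reach only later rows make up. A row lasts 1/8 s, in which the tool goes at most 62.5 mm and 10.7 degrees, less where a joint would pass 70% of its speed; a pose out of reach is approached as far as the arm can. A call with a gripper value outside its range is refused whole. The fingers move at their own pace and stop on an object; "newtons" is the grip in N (left out, the last holds). Time passes only in rows, so rows that repeat a pose let the fingers close. It gives the time, the measured TCP pose, the force and the opening at its end, in the units of the state.
- bot.read_state(): the state, without advancing time (a new reading comes with each control period).
- bot.snapshot(name): name is "scene" or "side" or "wrist"; returns the picture (480x640x3 uint8, red, green, blue); there is no depth.
- bot.get_calibration(name): a dict with "mtx" (3x3 intrinsics, pixels), "origin" and "attitude" of the camera in the world. Camera axes: x right, y down, z forward; pixel columns grow to the right and rows downward; lengths in mm; the calibration is good to about 2 mm. The wrist camera is an equidistant fisheye: a pixel r from the principal point sees the ray r / f radians off the axis. A picture is of the moment at which its call begins: read the wrist's pose just before it. get_calibration takes no time and is no camera call; for the wrist camera it gives the pose at the moment of the call.
- bot.close_job(): hands the job in, once; it reports no verdict.
Trained networks look in the newest picture that a camera, given by its name, has taken for a name from the list of things; names that differ only in an ending like _2 or _b are one class to them, and where a whole thing is asked for, a point or a joint stands for the part that bears it (a point fixed in the world has none). Each returns a list of dicts, best first, with "score" (0 to 1); they miss things now and then, are a little off and sometimes report something else, mostly with a low value. They report only what shows in the picture. A call takes as long as a camera call.
- bot.masks_of(target, camera): "pixels" (480x640 bool, what is visible of it) and "extent" ([left, top, right, bottom] as shares, 0 to 1, of the picture: columns of its width, rows of its height, round what is visible of it).
- bot.place_of(target, camera): "position" ([column, row] as shares, 0 to 1, of the picture: columns of its width, rows of its height: a listed point, or the origin of a listed thing).
The state is a dict: "time": time; "joints": joint angles; "qd": joint speeds; "joint_torque": joint torques, N m; "tcp_pos": TCP position; "eef_rot": TCP orientation; "contact_force": force on the tool from outside, world axes, zero at the start; "wrist_torque": the same for the moment, N m; "opening": opening from 0.0 (shut) to 1.0 (fully open).
Only numpy, scipy, OpenCV 4.12 (cv2) and the standard library are available. Lean on these libraries where they do the work, as an engineer would, in place of code of your own. Each camera call takes 0.05 s, during which the arm holds its last target. There are 200 camera calls.

## Working session

There is one attempt and no reset: what is moved stays moved. The work goes in short steps, Python scripts to look and compute and a tool call to move; the robot and the scene stay as the last step left them, time stands still between calls to the robot, and variables do not carry over. Pictures are saved under pics/ and viewed, about 12 in all and at most 16, crops included, and the job is handed in when it is done.

Besides the shell and the picture viewer there is one more tool, called after "Request:" as a command line: name --argument value ..., lists and objects as JSON in quotes. step_arm: Moves the arm, as the interface text tells. Its arguments: {"type":"object","properties":{"plan":{"type":"string"},"newtons":{"type":"number"}},"required":["plan"]}

```bash
mkdir -p pics
python3 - <<'E'
from cell import bot
import cv2
s=bot.read_state(); print(s['time'],s['tcp_pos'],s['eef_rot'],bot.pinch_z)
for n in ['scene','side','wrist']:
    cv2.imwrite(f'pics/{n}0.png',bot.snapshot(n)[:,:,::-1]); c=bot.get_calibration(n); print(n,c)
E
```

```text
0.0 [285.17739584 610.93906043 197.6243737 ] [ 0.59579214 -0.38019275  0.59710222  0.37941288] 18.700000000000003
scene {'mtx': array([[452.48376368,   0.        , 319.97423093],
       [  0.        , 452.48376368, 236.40749233],
       [  0.        ,   0.        ,   1.        ]]), 'origin': array([  65.35302372, -445.15258217,  694.43671581]), 'attitude': array([-0.34191758,  0.84887786, -0.37527123,  0.14720818])}
side {'mtx': array([[485.09436344,   0.        , 320.83658436],
       [  0.        , 485.09436344, 235.97214964],
       [  0.        ,   0.        ,   1.        ]]), 'origin': array([ 249.39325202, -456.21777828,  734.35529796]), 'attitude': array([-0.30890751,  0.90631246, -0.27129598,  0.09783851])}
wrist {'mtx': array([[371.64829954,   0.        , 327.45791427],
       [  0.        , 371.64829954, 241.19011836],
       [  0.        ,   0.        ,   1.        ]]), 'origin': array([217.4985872 , 643.38447345, 384.67570595]), 'attitude': array([0.12349851, 0.83447237, 0.53147917, 0.07703161])}
```

View pics/scene0.png

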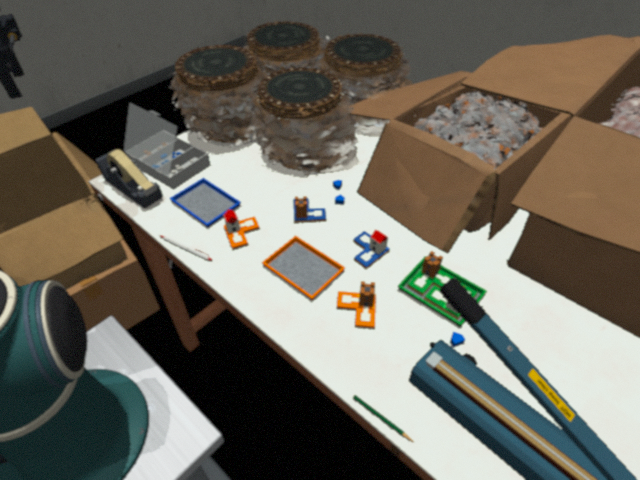

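View pics/side0.png

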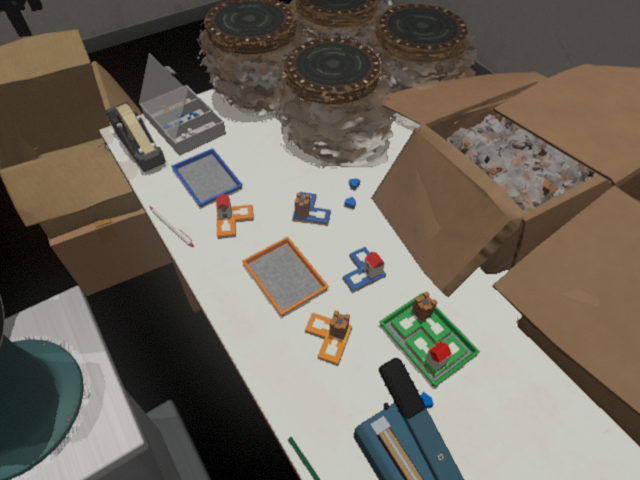

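```bash
cat > h.py <<'E'
from cell import bot
import numpy as np, cv2
from scipy.optimize import minimize
from scipy.spatial.transform import Rotation as R
def rot(q): return R.from_quat([q[1],q[2],q[3],q[0]]).as_matrix()
def proj(c,P,fish=False):
    p=(np.asarray(P,float)-c['origin'])@rot(c['attitude']); K=c['mtx']
    if fish:
        r=np.hypot(p[:,0],p[:,1]); t=np.arctan2(r,p[:,2]); n=p[:,:2]/np.maximum(r,1e-9)[:,None]*t[:,None]
    else: n=p[:,:2]/p[:,2:]
    return n*[K[0,0],K[1,1]]+K[:2,2]
def box(x0,x1,y0,y1,z0,z1): return np.array([[x,y,z] for x in(x0,x1) for y in(y0,y1) for z in(z0,z1)],float)
def model(name):
    if 'tray' in name: return [np.vstack([box(-48.5,48.5,-66.5,66.5,0,13)])]
    top=np.vstack([box(-13,13,-13,13,10,42),[[0,13,55],[0,-13,55]]]) if 'house' in name else box(-13,13,-13,13,10,51)
    return [box(-18,54,-18,18,0,10),box(-18,18,-18,54,0,10),top]
def place(M,x,y,yaw,z=0):
    c,s=np.cos(yaw),np.sin(yaw); return [m@np.array([[c,s,0],[-s,c,0],[0,0,1]])+[x,y,z] for m in M]
def fill(m):
    m=cv2.morphologyEx(m.astype(np.uint8),cv2.MORPH_CLOSE,np.ones((3,3)))
    cs,_=cv2.findContours(m,cv2.RETR_EXTERNAL,2); o=np.zeros_like(m); cv2.drawContours(o,cs,-1,1,-1); return o
def render(c,parts,fish=False,S=4):
    o=np.zeros((480*S,640*S),np.uint8)
    for p in parts:
        cv2.fillConvexPoly(o,cv2.convexHull(np.round((proj(c,p,fish)+.5)*S*16-8).astype(np.int32)),255,shift=4)
    return cv2.resize(o,(640,480),interpolation=cv2.INTER_AREA)/255.
def fit(name,views,z=0,init=None):
    """views: list of (calib,mask,fish)"""
    M=model(name)
    def cost(v):
        e=0
        for c,m,f in views:
            r=render(c,place(M,v[0],v[1],v[2],z),f); e+=np.abs(r-m).sum()/m.sum()
        return e/len(views)
    if init is None:
        c,m,f=views[0]; ys,xs=np.nonzero(m); u=np.array([(xs.mean()-c['mtx'][0,2])/c['mtx'][0,0],(ys.mean()-c['mtx'][1,2])/c['mtx'][1,1],1.])
        if f:
            t=np.hypot(*u[:2]); u=np.array([u[0]/t*np.sin(t),u[1]/t*np.sin(t),np.cos(t)])
        d=rot(c['attitude'])@u; g=c['origin']+d*(10-c['origin'][2])/d[2]
        cand=[]
        for a in np.arange(0,2*np.pi,np.pi/8):
            # grid start: centroid offset for L about 12mm each arm
            off=np.array([0,0]) if 'tray' in name else np.array([np.cos(a+np.pi/4),np.sin(a+np.pi/4)])*14
            v=np.array([g[0]-off[0],g[1]-off[1],a]); cand.append((cost(v),v))
        cand.sort(key=lambda k:k[0]); starts=[k[1] for k in cand[:4]]
    else: starts=[np.array(init,float)]
    best=None
    for v in starts:
        S=np.vstack([v,v+[8,0,0],v+[0,8,0],v+[0,0,.2]])
        r=minimize(cost,v,method='Nelder-Mead',options=dict(initial_simplex=S,maxiter=120,xatol=.1,fatol=1e-4))
        if best is None or r.fun<best.fun: best=r
    return best.x,best.fun
def look(cams=('scene','side'),names=('blue_tray','orange_tray','blue_house_grip','blue_tower_grip','orange_house_grip','orange_tower_grip'),z=0,pre=''):
    out={}
    V={}
    for cam in cams:
        c=bot.get_calibration(cam); im=bot.snapshot(cam); cv2.imwrite(f'pics/{pre}{cam}.png',im[:,:,::-1])
        for n in names:
            L=bot.masks_of(n,cam)
            if L and L[0]['score']>.3: V.setdefault(n,[]).append((c,fill(L[0]['pixels']),cam=='wrist',L[0]['score']))
    for n in names:
        if n not in V: print(n,'none'); continue
        vs=[v[:3] for v in V[n]]
        x,f=fit(n,vs,z); out[n]=x
        ind=[np.round(fit(n,[v],z,x)[0],2).tolist() for v in vs] if len(vs)>1 else ''
        print(n,np.round(x,2),'cost',round(f,3),'score',[round(v[3],2) for v in V[n]],ind)
    return out
E
python3 - <<'E'
from h import *
look(names=('blue_tray','orange_tray','blue_house_grip','blue_tower_grip','orange_house_grip','orange_tower_grip','green_house_grip'),pre='a_')
E
```

```text
blue_tray [4.5448e+02 2.7544e+02 3.0000e-02] cost 0.056 score [0.71, 0.62] [[454.27, 273.87, 0.04], [454.85, 277.64, 0.02]]
orange_tray [ 4.6536e+02 -2.4510e+01  2.0000e-02] cost 0.037 score [0.66, 0.73] [[465.33, -24.49, 0.02], [465.34, -24.2, 0.03]]
blue_house_grip [ 600.35 -107.09    1.51] cost 0.125 score [0.61, 0.58] [[600.66, -107.37, 1.5], [600.9, -105.97, 1.47]]
blue_tower_grip [568.    79.19  -0.77] cost 0.127 score [0.71, 0.89] [[568.05, 78.41, -0.79], [568.54, 80.11, -0.75]]
orange_house_grip [439.82 158.85   4.27] cost 0.088 score [0.74, 0.9] [[438.94, 157.7, 4.27], [440.37, 160.27, 4.27]]
orange_tower_grip [ 481.   -170.83    2.21] cost 0.089 score [0.83, 0.91] [[480.78, -171.67, 2.2], [481.21, -170.27, 2.21]]
green_house_grip [ 5.8049e+02 -2.9766e+02  4.0000e-02] cost 0.627 score [0.84, 0.93] [[580.84, -298.5, 0.05], [580.61, -297.15, 0.03]]
```

```bash
cat >> h.py <<'E'
def go(x,y,z,yaw=None,per=np.pi/2):
    s=bot.read_state(); T=rot(s['eef_rot']); d=T.T@(np.array([x,y,z])-s['tcp_pos'])/10
    jy=np.arctan2(T[1,2],T[0,2]); out=''
    if yaw is not None:
        dy=(yaw-jy+per/2)%per-per/2; out=f'roll {-dy:.3f} (options +-{per:.2f})'
    print(f"t {s['time']:.2f} tcp {np.round(s['tcp_pos'],1)} toolx {np.round(T[:,0],3)} jawyaw {jy:.3f} j {np.round(s['joints'],2)} F {np.round(s['contact_force'],1)} op {s['opening']:.3f}\n  shift cm {np.round(d,2)} {out}")
def tri(a,b):
    A=[];B=[]
    for cam,u in(('scene',a),('side',b)):
        c=bot.get_calibration(cam);d=rot(c['attitude'])@np.linalg.solve(c['mtx'],[*u,1]);d/=np.linalg.norm(d);P=np.eye(3)-np.outer(d,d);A.append(P);B.append(P@c['origin'])
    X=np.linalg.solve(sum(A),sum(B)); return np.round(X), [np.round(proj(bot.get_calibration(k),X[None])[0]) for k in('scene','side')]
E
python3 - <<'E'
from h import *
go(439.8,158.9,120,4.27)
go(439.8,158.9,16.5,4.27)
print('flap low',tri((450,248),(440,290)),'flap left',tri((360,190),(376,195)),'flap top',tri((400,125),(430,128)))
print('jar base',tri((300,170),(335,163)),'jar top front',tri((298,115),(332,84)))
# overlay check
for cam in('scene','side'):
    im=cv2.imread(f'pics/a_{cam}.png');c=bot.get_calibration(cam);im=cv2.resize(im,None,fx=2,fy=2)
    for n,v in dict(blue_tray=(454.5,275.4,.03),orange_tray=(465.4,-24.4,.025),blue_house=(600.4,-107,1.51),blue_tower=(568,79.2,-.77),orange_house=(439.8,158.9,4.27),orange_tower=(481,-170.8,2.21)).items():
        for p in place(model(n),*v): cv2.polylines(im,[cv2.convexHull(np.round(proj(c,p)*2+.5).astype(np.int32))],True,(255,0,255),1)
    cv2.imwrite(f'pics/ov_{cam}.png',im[250:850,300:1100] if cam=='side' else im)
E
```

```text
t 0.95 tcp [285.5 611.6 199. ] toolx [ 0.  0. -1.] jawyaw 1.134 j [ 1.1   0.26  1.6   0.    1.27 -0.04] F [ 0.  -0.1 -0.6] op 0.997
  shift cm [  7.89 -33.13 -34.5 ] roll 0.006 (options +-1.57)
t 0.95 tcp [285.5 611.6 199. ] toolx [ 0.  0. -1.] jawyaw 1.134 j [ 1.1   0.26  1.6   0.    1.27 -0.04] F [ 0.  -0.1 -0.6] op 0.997
  shift cm [ 18.24 -33.13 -34.5 ] roll 0.006 (options +-1.57)
flap low (array([ 624., -240.,   93.]), [array([448., 246.]), array([442., 293.])]) flap left (array([715.,  32.,  13.]), [array([360., 190.]), array([376., 196.])]) flap top (array([800.,   4., 161.]), [array([399., 123.]), array([431., 131.])])
jar base (array([766., 263., -94.]), [array([304., 174.]), array([331., 158.])]) jar top front (array([817., 335.,  47.]), [array([296., 112.]), array([333.,  88.])])
```

View pics/ov_side.png

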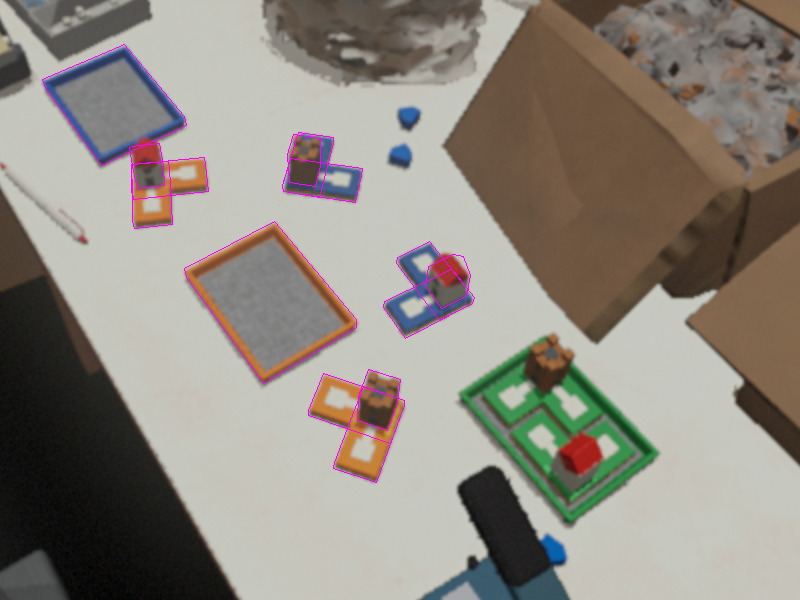

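Request:
step_arm --plan "6 7.9 -33.1 -34.5 0;6 7.9 -33.1 -34.5 0;6 7.9 -33.1 -34.5 0;6 7.9 -33.1 -34.5 0;6 7.9 -33.1 -34.5 0;6 7.9 -33.1 -34.5 0;6 7.9 -33.1 -34.5 0;6 7.9 -33.1 -34.5 0;6 7.9 -33.1 -34.5 0;6 7.9 -33.1 -34.5 0;6 7.9 -33.1 -34.5 0;6 7.9 -33.1 -34.5 0" --newtons 25

```text
time: 2.45
tcp_pos: [439.4, 160.2, 120.2]
eef_rot: [0.596, -0.38, 0.596, 0.38]
contact_force: [-0.4, -0.4, 0.2]
opening: 0.683
```

Run:
```python
from h import *
go(439.8,158.9,16.5,4.27)
look(('wrist',),('orange_house_grip','blue_tray'),pre='b_')
```

```text
t 2.45 tcp [439.4 160.2 120.2] toolx [ 0.  0. -1.] jawyaw 1.136 j [ 0.3  -0.07  2.12  0.    1.09 -0.84] F [-0.4 -0.4  0.2] op 0.683
  shift cm [10.37 -0.09 -0.11] roll 0.008 (options +-1.57)
orange_house_grip [438.86 157.95   4.27] cost 0.061 score [0.75] 
blue_tray [4.5295e+02 2.7266e+02 2.0000e-02] cost 0.025 score [0.58]
```

Request:
step_arm --plan "6 5 -0.1 -0.2 0;6 8.5 -0.1 -0.2 0;6 10.35 -0.1 -0.2 0;6 10.35 -0.1 -0.2 0;2 10.35 -0.1 -0.2 0;2 10.35 -0.1 -0.2 0;2 10.35 -0.1 -0.2 0;2 10.35 -0.1 -0.2 0;2 10.35 -0.1 -0.2 0;2 7 -0.1 -0.2 0;2 2 -0.1 -0.2 0;2 -3 -0.1 -0.2 0" --newtons 25

```text
time: 4.1
tcp_pos: [438.9, 157.3, 151.0]
eef_rot: [0.596, -0.38, 0.596, 0.38]
contact_force: [0.1, 0.0, -0.0]
opening: 0.226
```

```bash
cat >> h.py <<'E'
TR=dict(blue=(454,274.5,.028),orange=(465.3,-24.5,.023))
def dest(col,lx,ly,lyaw,tileyaw,z=20.5):
    """TCP goal for placing; tileyaw=current tile yaw; jaw turn printed"""
    x,y,a=TR[col]; c,s=np.cos(a),np.sin(a); X,Y=x+c*lx-s*ly,y+s*lx+c*ly
    dy=(lyaw+a-tileyaw+np.pi)%(2*np.pi)-np.pi
    print('goal',round(X,1),round(Y,1),'tile turn -> roll',round(-dy,3)); go(X,Y,120); go(X,Y,z)
E
python3 - <<'E'
from h import *
dest('orange',-20,38,-np.pi/2,4.275)
E
```

```text
goal 444.4 13.0 tile turn -> roll -0.46
t 4.10 tcp [438.9 157.3 151. ] toolx [-0.001 -0.    -1.   ] jawyaw 1.135 j [ 0.29 -0.1   2.09  0.    1.16 -0.84] F [ 0.1  0.  -0. ] op 0.226
  shift cm [  3.11  -6.59 -12.84] 
t 4.10 tcp [438.9 157.3 151. ] toolx [-0.001 -0.    -1.   ] jawyaw 1.135 j [ 0.29 -0.1   2.09  0.    1.16 -0.84] F [ 0.1  0.  -0. ] op 0.226
  shift cm [ 13.06  -6.6  -12.84]
```

Run:
```python
from h import *
a=bot.snapshot('wrist');b=bot.snapshot('side')
cv2.imwrite('pics/c.png',np.hstack([a,b])[:,:,::-1][:, :, :].copy()[::1,::1]); im=cv2.imread('pics/c.png'); cv2.imwrite('pics/c.png',cv2.resize(im,(800,300),interpolation=cv2.INTER_AREA))
```

```text
(no output)
```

View pics/c.png

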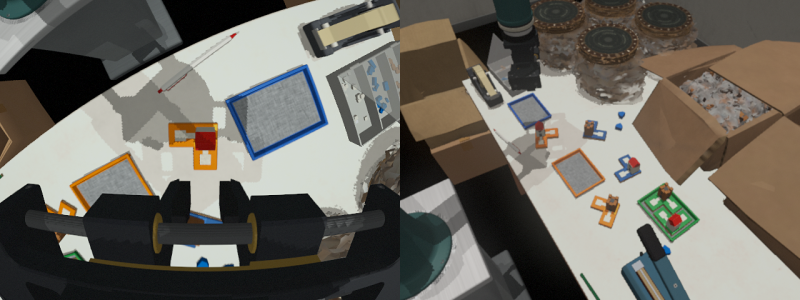

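The wrist and side pictures show the orange house tile still on the table (wrist crop about 200,145) and the fingers empty. They probably closed too slowly. I'll measure it again and retry with a longer close.

Run:
```python
from h import *
o=look(('wrist','side'),('orange_house_grip',),pre='d_')['orange_house_grip']
go(o[0],o[1],16.5,o[2])
```

```text
orange_house_grip [439.29 158.44   4.27] cost 0.065 score [0.8, 0.7] [[438.72, 158.37, 4.27], [440.58, 160.0, 4.26]]
t 4.40 tcp [438.3 157.2 148.6] toolx [-0.002 -0.001 -1.   ] jawyaw 1.135 j [ 0.29 -0.1   2.09  0.    1.15 -0.84] F [-1.4  0.7 -0.2] op 0.227
  shift cm [13.21 -0.05  0.17] roll 0.005 (options +-1.57)
```

Request:
step_arm --plan "6 1 0 0.15 0;6 3 0 0.15 0;6 3 0 0.15 0;6 3 0 0.15 0;6 3 0 0.15 0;6 8 0 0.15 0;6 12 0 0.15 0;6 13.2 0 0.15 0;6 13.2 0 0.15 0;1 13.2 0 0.15 0;1 13.2 0 0.15 0;1 13.2 0 0.15 0" --newtons 25

```text
time: 5.9
tcp_pos: [439.6, 158.7, 17.7]
eef_rot: [0.596, -0.38, 0.596, 0.38]
contact_force: [0.1, -0.3, 0.9]
opening: 0.368
```

Request:
step_arm --plan "1 0 0 0 0;1 0 0 0 0;1 0 0 0 0;1 0 0 0 0"

```text
time: 6.4
tcp_pos: [439.5, 158.7, 17.6]
eef_rot: [0.596, -0.38, 0.596, 0.38]
contact_force: [-0.1, 1.3, 0.3]
opening: 0.11
```

Run:
```python
from h import *
a=bot.snapshot('wrist');b=bot.snapshot('side')
c=bot.get_calibration('side'); print(proj(c,[[439.5,158.7,17.6]]))
cv2.imwrite('pics/e.png',np.hstack([a[150:450,120:520],cv2.resize(b[100:250,150:350],(400,300))])[:,:,::-1])
s=bot.read_state();print(s['opening'],s['tcp_pos'],s['joints'])
```

```text
[[224.14886894 210.44236325]]
0.1110283614738274 [439.53088889 158.69191748  17.62272106] [ 2.93126784e-01  6.62032501e-02  2.20263902e+00  7.47692520e-05
  8.73015529e-01 -8.42389055e-01]
```

View pics/e.png

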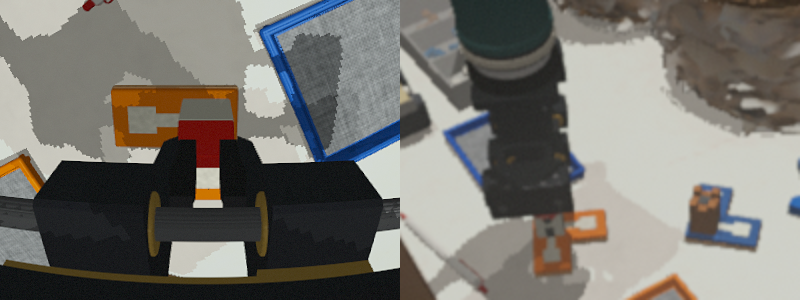

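Run:
```python
from h import *
c=bot.get_calibration('wrist'); s=bot.read_state(); T=rot(s['eef_rot'])
print(np.round(c['origin']-s['tcp_pos'],1), 'in tool',np.round(T.T@(c['origin']-s['tcp_pos']),1),'fwd tool',np.round(T.T@rot(c['attitude']),2).tolist())
P=s['tcp_pos']+ (T@np.array([[0,0,0],[0,0,5],[0,0,-5],[0,9,0],[0,-9,0],[-18.7,0,5],[-18.7,0,-5]]).T).T
print('tcp etc',np.round(proj(c,P,True)).tolist())
for p in place(model('orange_house'),439.3,158.4,4.27)[2:]: print(np.round(p).tolist(),np.round(proj(c,p,True)).tolist())
im=bot.snapshot('wrist'); cr=im[230:390,230:430]; cv2.imwrite('pics/f.png',cv2.resize(cr,None,fx=4,fy=4,interpolation=cv2.INTER_NEAREST)[:600,:,::-1])
```

```text
[-67.9  31.9 186.8] in tool [-186.8   75.1    0.3] fwd tool [[0.0, -0.29, 0.96], [-0.0, -0.96, -0.29], [1.0, 0.0, -0.0]]
tcp etc [[327.0, 275.0], [337.0, 275.0], [318.0, 275.0], [327.0, 259.0], [327.0, 290.0], [337.0, 289.0], [317.0, 289.0]]
[[433.0, 176.0, 10.0], [433.0, 176.0, 42.0], [457.0, 165.0, 10.0], [457.0, 165.0, 42.0], [422.0, 152.0, 10.0], [422.0, 152.0, 42.0], [445.0, 141.0, 10.0], [445.0, 141.0, 42.0], [451.0, 153.0, 55.0], [428.0, 164.0, 55.0]] [[350.0, 248.0], [354.0, 268.0], [349.0, 291.0], [353.0, 317.0], [303.0, 247.0], [299.0, 268.0], [304.0, 290.0], [300.0, 317.0], [326.0, 330.0], [327.0, 279.0]]
```

View pics/f.png

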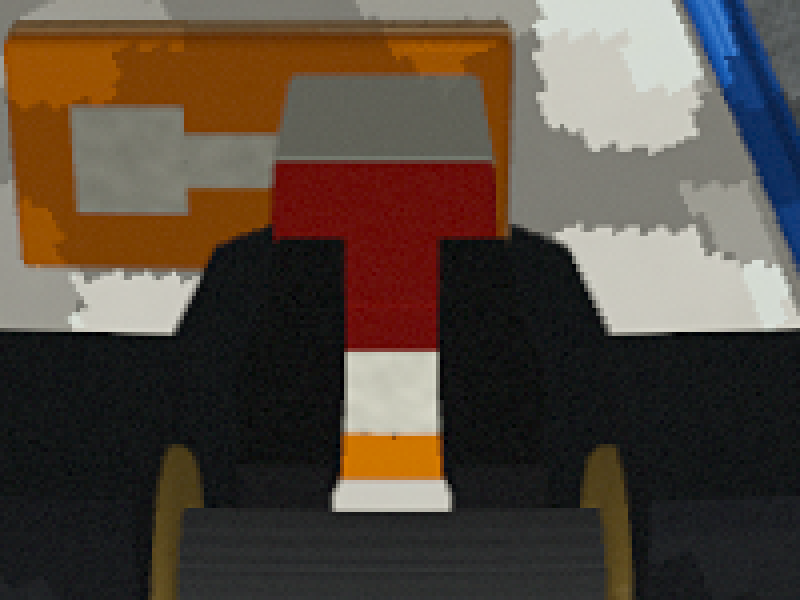

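Run:
```python
from h import *
out=[]
for cam in('scene','side'):
    c=bot.get_calibration(cam); im=bot.snapshot(cam)
    p=proj(c,[[439.5,158.7,17.6],[439.5,158.7,55]]); print(cam,np.round(p,1))
    u,v=p[0].astype(int); cr=cv2.resize(im[v-50:v+30,u-40:u+40],(400,400),interpolation=cv2.INTER_CUBIC)
    for q,col in zip(p,((255,0,255),(0,255,0))): cv2.circle(cr,tuple(((q-[u-40,v-50])*5).astype(int)),4,col,-1)
    out.append(cr)
cv2.imwrite('pics/g.png',np.hstack(out)[:,:,::-1])
```

```text
scene [[231.4 224.4]
 [228.7 211.5]]
side [[224.1 210.4]
 [221.2 197.4]]
```

View pics/g.png

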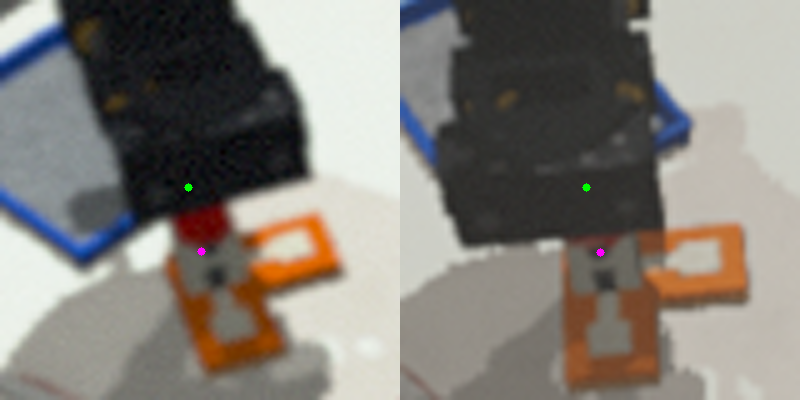

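Run:
```python
from h import *
s=bot.read_state(); T=rot(s['eef_rot']); c=bot.get_calibration('side')
for L in(93.5,61.5,37.5):
  for h in(63.7,100):
    w=75/2 if L!=37.5 else 93.5
    P=s['tcp_pos']+np.array([[-h,w,-L],[-h,-w,-L]])@T.T; print(L,h,np.round(proj(c,P),1).tolist(), np.round(P).tolist())
a=cv2.imread('pics/b_wrist.png');b=cv2.imread('pics/wrist0.png')
cv2.imwrite('pics/i.png',np.hstack([a[150:450,120:520],b[150:450,120:520]]))
```

```text
93.5 63.7 [[198.2, 229.3], [242.1, 224.5]] [[366.0, 90.0, 81.0], [434.0, 58.0, 81.0]]
93.5 100 [[194.1, 215.6], [239.6, 210.8]] [[366.0, 90.0, 118.0], [434.0, 58.0, 118.0]]
61.5 63.7 [[198.3, 215.2], [241.2, 210.6]] [[380.0, 119.0, 81.0], [448.0, 87.0, 81.0]]
61.5 100 [[194.2, 201.4], [238.7, 196.8]] [[380.0, 119.0, 118.0], [448.0, 87.0, 118.0]]
37.5 63.7 [[166.4, 208.4], [271.6, 197.4]] [[339.0, 164.0, 81.0], [509.0, 85.0, 81.0]]
37.5 100 [[161.3, 194.5], [270.1, 183.4]] [[339.0, 164.0, 118.0], [509.0, 85.0, 118.0]]
```

View pics/i.png

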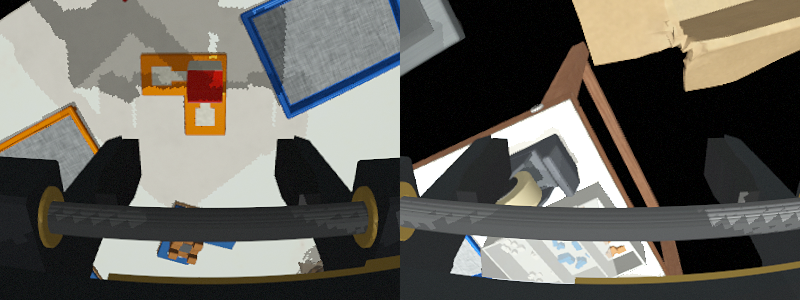

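The cameras put the gripper about 40 mm higher than the reported TCP implies: the fingertips sit at roof height. I'll open, go down gently and watch the force.

Request:
step_arm --plan "5.5 0 0 0 0;5.5 0 0 0 0;5.5 0 0 0 0;5.5 0 0 0 0;5.5 0 0 0 0;5.5 0 0 0 0;5.5 1 0 0 0;5.5 1 0 0 0;5.5 2 0 0 0;5.5 2 0 0 0" --newtons 25

```text
time: 7.9
tcp_pos: [438.5, 158.4, -3.4]
eef_rot: [0.595, -0.38, 0.597, 0.38]
contact_force: [-0.7, -1.0, -0.5]
opening: 0.622
```

Run:
```python
from h import *
go(439.3,158.4,16.5,4.27)
im=bot.snapshot('wrist'); c=bot.get_calibration('wrist'); cv2.imwrite('pics/j.png',im[:,:,::-1])
m=fill(bot.masks_of('orange_house_grip','wrist')[0]['pixels'])
M=model('orange_house')
for z in(-60,-40,-20,0,20,40): print(z,[np.round(a,3) for a in fit('orange_house',[(c,m,True)],z,(439,158,4.27))])
```

```text
t 7.90 tcp [438.5 158.4  -3.4] toolx [-0.002 -0.001 -1.   ] jawyaw 1.135 j [ 0.29  0.1   2.22  0.    0.83 -0.84] F [-0.7 -1.  -0.5] op 0.622
  shift cm [-1.99 -0.06  0.03] roll 0.007 (options +-1.57)
-60 [array([459.287, 154.514,   4.275]), np.float64(0.309)]
-40 [array([452.745, 155.496,   4.277]), np.float64(0.217)]
-20 [array([446.191, 156.372,   4.277]), np.float64(0.157)]
0 [array([439.874, 157.755,   4.277]), np.float64(0.194)]
20 [array([432.962, 158.967,   4.282]), np.float64(0.474)]
40 [array([429.138, 164.658,   4.278]), np.float64(0.867)]
```

View pics/j.png

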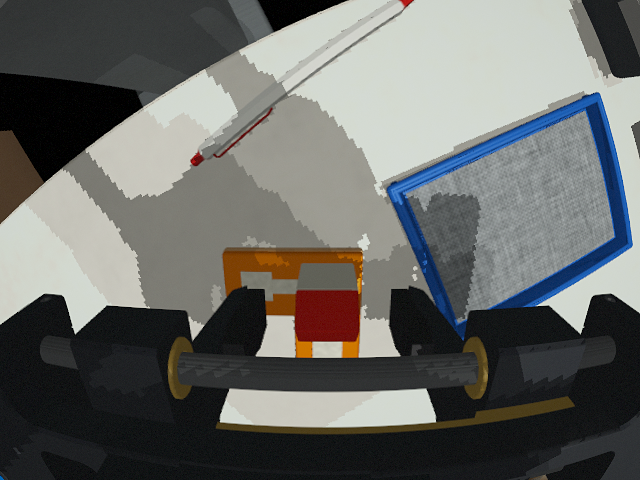

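Request:
step_arm --plan "5 0.8 0 0 0;5 0.8 0 0 0;5 1.2 0 0 0;5 1.2 0 0 0"

```text
time: 8.5
tcp_pos: [439.0, 158.5, -15.0]
eef_rot: [0.596, -0.38, 0.597, 0.38]
contact_force: [0.1, 0.2, -0.0]
opening: 0.57
```

Request:
step_arm --plan "5 0.3 0 0 0;5 0.3 0 0 0"

```text
time: 8.75
tcp_pos: [438.7, 158.5, -18.2]
eef_rot: [0.595, -0.38, 0.597, 0.38]
contact_force: [1.1, -0.4, 0.3]
opening: 0.571
```

Request:
step_arm --plan "5 0.3 0 0 0;5 0.3 0 0 0"

```text
time: 9.0
tcp_pos: [438.4, 158.3, -21.5]
eef_rot: [0.595, -0.38, 0.597, 0.38]
contact_force: [-0.1, 0.5, 0.7]
opening: 0.566
```

Request:
step_arm --plan "1.5 0 0 0 0;1.5 0 0 0 0;1.5 0 0 0 0;1.5 0 0 0 0;1.5 0 0 0 0;1.5 0 0 0 0;1.5 0 0 0 0;1.5 0 0 0 0" --newtons 25

```text
time: 10.0
tcp_pos: [438.5, 158.4, -21.5]
eef_rot: [0.595, -0.38, 0.597, 0.38]
contact_force: [0.3, -0.3, 1.4]
opening: 0.29
```

Run:
```python
from h import *
im=bot.snapshot('wrist'); a=im[220:420,220:440]
c=bot.get_calibration('side');b=bot.snapshot('side')[150:250,170:280]
cv2.imwrite('pics/k.png',np.hstack([cv2.resize(a,(396,360)),cv2.resize(b,(396,360))])[:,:,::-1])
```

```text
(no output)
```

View pics/k.png

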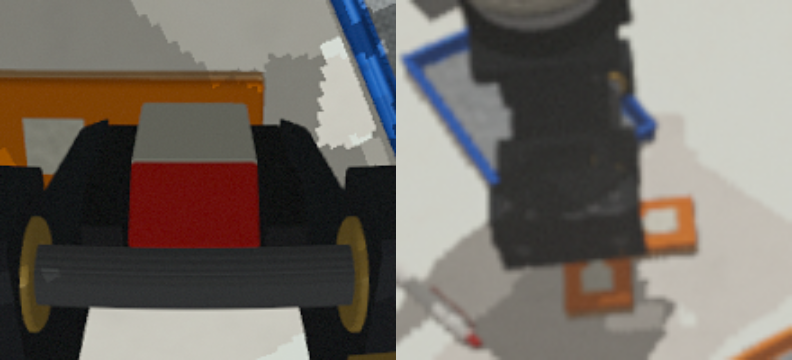

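Request:
step_arm --plan "1.5 -3 0 0 0;1.5 -8 0 0 0;1.5 -11 0 0 0;1.5 -11 0 0 0"

```text
time: 10.6
tcp_pos: [441.2, 159.2, 91.1]
eef_rot: [0.597, -0.381, 0.595, 0.38]
contact_force: [1.0, -0.9, -1.0]
opening: 0.296
```

Run:
```python
from h import *
dest('orange',-20,38,-np.pi/2,4.273,-17.5)
```

```text
goal 444.4 13.0 tile turn -> roll -0.462
t 10.60 tcp [441.2 159.2  91.1] toolx [ 0.003  0.001 -1.   ] jawyaw 1.135 j [ 0.29 -0.03  2.15  0.    1.03 -0.84] F [ 1.  -0.9 -1. ] op 0.296
  shift cm [ -2.9   -6.47 -13.11] 
t 10.60 tcp [441.2 159.2  91.1] toolx [ 0.003  0.001 -1.   ] jawyaw 1.135 j [ 0.29 -0.03  2.15  0.    1.03 -0.84] F [ 1.  -0.9 -1. ] op 0.296
  shift cm [ 10.85  -6.43 -13.14]
```

Held, opening 0.296. Carry it over the orange tray.

Request:
step_arm --plan "1.5 0 -2 -5 -0.15;1.5 0 -4.5 -9 -0.3;1.5 0 -6.45 -13.1 -0.46;1.5 0 -6.45 -13.1 -0.46;1.5 3 -6.45 -13.1 -0.46;1.5 5 -6.45 -13.1 -0.46;1.5 5 -6.45 -13.1 -0.46;1.5 5 -6.45 -13.1 -0.46"

```text
time: 11.6
tcp_pos: [444.5, 13.9, 40.8]
eef_rot: [-0.495, 0.506, -0.493, -0.506]
contact_force: [-0.2, 0.2, -0.0]
opening: 0.291
```

Run:
```python
from h import *
o=look(('wrist','side'),('orange_house_grip','orange_tray'),pre='l_',z=0)
L=look(('wrist','side'),('orange_house_grip',),pre='l_',z=bot.read_state()['tcp_pos'][2]+21.5)
dest('orange',-20,38,-np.pi/2,-np.pi/2+.023,-17.5)
```

```text
orange_house_grip [463.46  18.35  -0.  ] cost 1.37 score [0.85, 0.59] [[469.01, 6.06, 0.16], [441.42, 22.41, -0.35]]
orange_tray [ 4.6487e+02 -2.6780e+01  2.0000e-02] cost 0.717 score [0.58, 0.89] [[464.77, -27.7, 0.01], [465.0, -24.1, 0.03]]
orange_house_grip [445.96  14.05   4.73] cost 1.559 score [0.81, 0.89] [[446.77, 13.79, 4.72], [445.96, 14.11, 4.73]]
goal 444.4 13.0 tile turn -> roll -0.0
t 12.10 tcp [444.8  13.2  41.2] toolx [ 0.004  0.001 -1.   ] jawyaw 1.595 j [-0.03 -0.02  2.23  0.    0.92 -1.62] F [ 0.2  0.3 -1.2] op 0.294
  shift cm [-7.88  0.   -0.01] 
t 12.10 tcp [444.8  13.2  41.2] toolx [ 0.004  0.001 -1.   ] jawyaw 1.595 j [-0.03 -0.02  2.23  0.    0.92 -1.62] F [ 0.2  0.3 -1.2] op 0.294
  shift cm [ 5.87  0.06 -0.03]
```

Request:
step_arm --plan "1.5 3 0.15 -0.1 0;1.5 5 0.15 -0.1 0;1.5 5.85 0.15 -0.1 0;1.5 5.85 0.15 -0.1 0;1.5 5.85 0.15 -0.1 0;5 5.85 0.15 -0.1 0;5 5.85 0.15 -0.1 0;5 5.85 0.15 -0.1 0;5 5.85 0.15 -0.1 0;5 4 0.15 -0.1 0;5 -2 0.15 -0.1 0;5 -5 0.15 -0.1 0"

```text
time: 13.6
tcp_pos: [444.6, 12.1, 94.0]
eef_rot: [-0.496, 0.508, -0.492, -0.504]
contact_force: [0.5, -0.2, -0.0]
opening: 0.562
```

Run:
```python
from h import *
go(481,-170.8,90,2.21)
go(481,-170.8,-21.5,2.21)
```

```text
t 13.60 tcp [444.6  12.1  94. ] toolx [ 0.008  0.001 -1.   ] jawyaw 1.595 j [-0.03 -0.09  2.19  0.    1.03 -1.63] F [ 0.5 -0.2 -0. ] op 0.562
  shift cm [  0.41  -3.19 -18.37] roll -0.615 (options +-1.57)
t 13.60 tcp [444.6  12.1  94. ] toolx [ 0.008  0.001 -1.   ] jawyaw 1.595 j [-0.03 -0.09  2.19  0.    1.03 -1.63] F [ 0.5 -0.2 -0. ] op 0.562
  shift cm [ 11.56  -3.1  -18.38] roll -0.615 (options +-1.57)
```

Request:
step_arm --plan "5 0.4 -1 -5 0.17;5 0.4 -2 -10 0.34;5 0.4 -3 -15 0.5;5 0.4 -3.1 -18.4 0.7;5 0.4 -3.1 -18.4 0.85;5 0.4 -3.1 -18.4 0.956;5 0.4 -3.1 -18.4 0.956;5 0.4 -3.1 -18.4 0.956"

```text
time: 14.6
tcp_pos: [480.1, -171.0, 90.0]
eef_rot: [0.674, -0.223, 0.668, 0.222]
contact_force: [-0.6, 0.0, -0.0]
opening: 0.568
```

Run:
```python
from h import *
o=look(('wrist','side'),('orange_tower_grip',),pre='m_')['orange_tower_grip']
go(481.2,-170.3,-21.5,o[2])
```

```text
orange_tower_grip [ 480.68 -171.11    2.21] cost 0.234 score [0.92, 0.79] [[480.67, -171.49, 2.21], [480.88, -170.4, 2.22]]
t 14.80 tcp [ 480.2 -170.9   90.1] toolx [ 0.008  0.001 -1.   ] jawyaw 0.640 j [-0.39  0.04  2.07  0.    1.02 -1.04] F [ 0.  -0.7  0.4] op 0.565
  shift cm [11.16  0.03  0.04] roll -0.002 (options +-1.57)
```

Request:
step_arm --plan "5 5 0 0 0;5 9 0 0 0;5 11.15 0 0 0;5 11.15 0 0 0;1.5 11.15 0 0 0;1.5 11.15 0 0 0;1.5 11.15 0 0 0;1.5 11.15 0 0 0;1.5 11.15 0 0 0;1.5 11.15 0 0 0;1.5 11.15 0 0 0" --newtons 25

```text
time: 16.18
tcp_pos: [482.2, -171.3, -20.0]
eef_rot: [0.674, -0.224, 0.668, 0.221]
contact_force: [-0.8, -0.4, 6.5]
opening: 0.294
```

Request:
step_arm --plan "1.5 -3 0 0 0;1.5 -8 0 0 0;1.5 -11 0 0 0;1.5 -11 0 0 0"

```text
time: 16.68
tcp_pos: [483.4, -172.3, 92.7]
eef_rot: [0.676, -0.225, 0.666, 0.22]
contact_force: [0.6, -0.8, -1.1]
opening: 0.294
```

Run:
```python
from h import *
dest('orange',20,-38,np.pi/2,2.21,-17.5)
```

```text
goal 486.2 -62.0 tile turn -> roll 0.616
t 16.68 tcp [ 483.4 -172.3   92.7] toolx [ 0.015 -0.002 -1.   ] jawyaw 0.640 j [-0.39  0.04  2.07  0.    1.02 -1.04] F [ 0.6 -0.8 -1.1] op 0.294
  shift cm [-2.75  8.64  6.84] 
t 16.68 tcp [ 483.4 -172.3   92.7] toolx [ 0.015 -0.002 -1.   ] jawyaw 0.640 j [-0.39  0.04  2.07  0.    1.02 -1.04] F [ 0.6 -0.8 -1.1] op 0.294
  shift cm [11.    8.8   6.69]
```

Request:
step_arm --plan "1.5 0 3 2.5 0.17;1.5 0 6 5 0.34;1.5 0 8.7 6.8 0.5;1.5 0 8.7 6.8 0.616;1.5 3 8.7 6.8 0.616;1.5 5 8.7 6.8 0.616;1.5 5 8.7 6.8 0.616;1.5 5 8.7 6.8 0.616"

```text
time: 17.68
tcp_pos: [486.2, -61.9, 41.9]
eef_rot: [0.712, -0.009, 0.702, 0.008]
contact_force: [-0.7, -0.2, -0.5]
opening: 0.292
```

Run:
```python
from h import *
L=look(('wrist','side'),('orange_tower_grip',),pre='n_',z=bot.read_state()['tcp_pos'][2]+20)
look(('wrist','side'),('orange_house_grip',),pre='n_',z=3)
dest('orange',20,-38,np.pi/2,np.pi/2+.023,-16)
```

```text
orange_tower_grip [486.02 -60.91   1.6 ] cost 0.447 score [0.92, 0.78] [[485.37, -61.15, 1.6], [487.35, -64.3, 1.47]]
orange_house_grip [444.68  13.05   4.73] cost 1.164 score [0.98, 0.64] [[444.56, 12.98, 4.73], [441.17, 16.04, 4.49]]
goal 486.2 -62.0 tile turn -> roll -0.0
t 18.07 tcp [487.1 -62.1  43. ] toolx [ 0.016 -0.003 -1.   ] jawyaw 0.024 j [-0.18  0.06  2.15  0.    0.91 -0.2 ] F [ 0.1  0.3 -1.3] op 0.293
  shift cm [-7.7  -0.02  0.03] 
t 18.07 tcp [487.1 -62.1  43. ] toolx [ 0.016 -0.003 -1.   ] jawyaw 0.024 j [-0.18  0.06  2.15  0.    0.91 -0.2 ] F [ 0.1  0.3 -1.3] op 0.293
  shift cm [ 5.9   0.02 -0.19]
```

Request:
step_arm --plan "1.5 3 0 -0.1 0;1.5 5 0 -0.15 0;1.5 5.8 0 -0.15 0;1.5 5.85 0 -0.15 0;1.5 5.85 0 -0.15 0;3.6 5.8 0 -0.15 0;3.6 5.8 0 -0.15 0;3.6 5.5 0 -0.15 0;5 4.5 0 -0.15 0;5 2 0 -0.15 0;5 -2 0 -0.15 0;5 -5 0 -0.15 0"

```text
time: 19.58
tcp_pos: [485.5, -62.1, 95.4]
eef_rot: [0.714, -0.01, 0.701, 0.008]
contact_force: [0.4, -0.7, -0.4]
opening: 0.565
```

Run:
```python
from h import *
look(('wrist','side'),('orange_house_grip','orange_tower_grip'),pre='p_',z=3)
look(('side',),('blue_tower_grip','blue_house_grip'))
go(568.1,79.2,90,-.77)
```

```text
orange_house_grip [444.81  13.2    4.73] cost 0.107 score [0.95, 0.96] [[444.78, 12.78, 4.73], [444.66, 14.3, 4.73]]
orange_tower_grip [486.45 -60.67   1.59] cost 0.062 score [0.97] 
blue_tower_grip [566.64  78.14   5.72] cost 5.094 score [0.55] 
blue_house_grip [ 599.84 -105.71    1.5 ] cost 0.061 score [0.73] 
t 20.02 tcp [483.6 -61.8  91.5] toolx [ 0.014 -0.002 -1.   ] jawyaw 0.024 j [-0.18 -0.01  2.12  0.    1.02 -0.2 ] F [ 0.  -0.3  1.1] op 0.569
  shift cm [ 0.24 13.89  8.79] roll -0.776 (options +-1.57)
```

View pics/p_wrist.png

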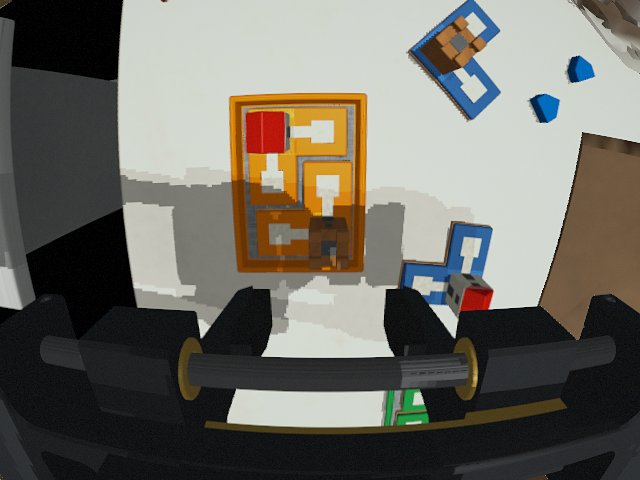

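Request:
step_arm --plan "5 0.2 3.5 2.2 -0.17;5 0.2 7 4.4 -0.34;5 0.2 10.5 6.6 -0.5;5 0.2 13.9 8.8 -0.66;5 0.2 13.9 8.8 -0.776;5 0.2 13.9 8.8 -0.776;5 0.2 13.9 8.8 -0.776"

```text
time: 20.9
tcp_pos: [567.5, 79.0, 89.6]
eef_rot: [0.655, -0.277, 0.648, 0.272]
contact_force: [-1.3, -0.8, 0.5]
opening: 0.568
```

Run:
```python
from h import *
o=look(('wrist','scene'),('blue_tower_grip',),pre='q_')['blue_tower_grip']
go(*o[:2],-19.5,o[2])
```

```text
blue_tower_grip [459.49 -50.79   5.45] cost 1.389 score [0.71, 0.78] [[458.92, -50.85, 5.38], [566.44, 78.12, 5.53]]
t 21.10 tcp [568.   78.9  90.3] toolx [ 0.013 -0.002 -1.   ] jawyaw 0.799 j [ 0.1   0.16  1.94 -0.    1.03 -0.7 ] F [-0.4 -0.5 -0.7] op 0.565
  shift cm [ 10.86  -1.15 -16.94] roll 0.063 (options +-1.57)
```

Run:
```python
from h import *
c=bot.get_calibration('wrist'); bot.snapshot('wrist')
for d in bot.masks_of('blue_tower_grip','wrist'):
    m=fill(d['pixels']); print(d['score'],np.round(np.array(d['extent'])*[640,480,640,480]),m.sum(),fit('blue_tower',[(c,m,True)],0,(568,79,-.77)))
go(568,79,-19.5,-.77)
```

```text
0.89 [305. 209. 399. 301.] 6427 (array([567.90809705,  78.45647339,  -0.77689969]), np.float64(0.0399588744786852))
t 21.20 tcp [568.1  79.   90.5] toolx [ 0.014 -0.002 -1.   ] jawyaw 0.799 j [ 0.1   0.16  1.94 -0.    1.03 -0.7 ] F [-0.4 -0.4 -0.3] op 0.567
  shift cm [11.    0.14 -0.1 ] roll -0.001 (options +-1.57)
```

Request:
step_arm --plan "5 5 0.05 -0.05 0;5 9 0.1 -0.1 0;5 11 0.1 -0.1 0;5 11 0.1 -0.1 0;1.5 11 0.1 -0.1 0;1.5 11 0.1 -0.1 0;1.5 11 0.1 -0.1 0;1.5 11 0.1 -0.1 0;1.5 11 0.1 -0.1 0;1.5 11 0.1 -0.1 0;1.5 11 0.1 -0.1 0" --newtons 25

```text
time: 22.58
tcp_pos: [569.6, 78.8, -17.9]
eef_rot: [0.656, -0.278, 0.646, 0.272]
contact_force: [-0.7, -0.6, 6.4]
opening: 0.294
```

Request:
step_arm --plan "1.5 -3 0 0 0;1.5 -8 0 0 0;1.5 -11 0 0 0;1.5 -11 0 0 0"

```text
time: 23.08
tcp_pos: [570.3, 79.3, 95.2]
eef_rot: [0.659, -0.279, 0.644, 0.272]
contact_force: [0.5, -0.2, -1.8]
opening: 0.287
```

Run:
```python
from h import *
dest('blue',-20,38,-np.pi/2,-.775,-16)
```

```text
goal 432.9 311.9 tile turn -> roll 0.768
t 23.07 tcp [570.3  79.3  95.2] toolx [ 0.023 -0.001 -1.   ] jawyaw 0.800 j [ 0.1   0.15  1.94 -0.    1.03 -0.7 ] F [ 0.5 -0.2 -1.8] op 0.287
  shift cm [-2.82 26.02  7.14] 
t 23.07 tcp [570.3  79.3  95.2] toolx [ 0.023 -0.001 -1.   ] jawyaw 0.800 j [ 0.1   0.15  1.94 -0.    1.03 -0.7 ] F [ 0.5 -0.2 -1.8] op 0.287
  shift cm [10.77 26.25  6.94]
```

Run:
```python
from h import *
for n,a,b in(('disp near top',(155,185),(155,150)),('disp far top',(103,155),(118,108)),('box near corner',(172,186),(180,153)),('box right corner',(208,155),(222,125)),('lid top',(135,104),(148,55))): print(n,tri(a,b))
```

```text
disp near top (array([384., 343.,  59.]), [array([155., 184.]), array([155., 151.])])
disp far top (array([369., 543.,  46.]), [array([104., 156.]), array([117., 107.])])
box near corner (array([438., 379.,  -1.]), [array([172., 186.]), array([180., 153.])])
box right corner (array([538., 357.,  47.]), [array([208., 155.]), array([222., 125.])])
lid top (array([455., 476., 176.]), [array([134., 103.]), array([149.,  57.])])
```

Request:
step_arm --plan "1.5 0 5 1.2 0.17;1.5 0 10 2.5 0.34;1.5 0 15 4 0.5;1.5 0 20 5.5 0.66;1.5 0 26.1 7.1 0.768;1.5 0 26.1 7.1 0.768;1.5 0 26.1 7.1 0.768;1.5 3 26.1 7.1 0.768;1.5 3 26.1 7.1 0.768"

```text
time: 24.2
tcp_pos: [431.7, 309.0, 58.7]
eef_rot: [0.713, -0.012, 0.701, 0.009]
contact_force: [-0.9, -0.1, -0.8]
opening: 0.292
```

Run:
```python
from h import *
z=bot.read_state()['tcp_pos'][2]+18
look(('wrist',),('blue_tower_grip',),pre='r_',z=z); look(('side',),('blue_tower_grip',),pre='r_',z=z)
look(('wrist',),('blue_tray',),pre='r_',z=0)
dest('blue',-20,38,-np.pi/2,-np.pi/2+.028,-14)
```

```text
blue_tower_grip [430.64 309.05   4.75] cost 0.378 score [0.73] 
blue_tower_grip [434.2  315.98   4.74] cost 0.131 score [0.97] 
blue_tray [468.65 290.48   1.59] cost 2.266 score [0.61] 
goal 432.9 311.9 tile turn -> roll -0.0
t 24.50 tcp [434.4 312.2  62.8] toolx [ 0.024 -0.    -1.   ] jawyaw 0.031 j [ 0.59  0.11  2.05 -0.02  0.96  0.57] F [ 0.8  0.3 -1.5] op 0.293
  shift cm [-5.72 -0.03 -0.01] 
t 24.50 tcp [434.4 312.2  62.8] toolx [ 0.024 -0.    -1.   ] jawyaw 0.031 j [ 0.59  0.11  2.05 -0.02  0.96  0.57] F [ 0.8  0.3 -1.5] op 0.293
  shift cm [ 7.68 -0.02 -0.34]
```

Request:
step_arm --plan "1.5 3 0 -0.15 0;1.5 6 0 -0.25 0;1.5 7.5 0 -0.3 0;1.5 7.6 0 -0.3 0;1.5 7.65 0 -0.3 0;1.5 7.65 0 -0.3 0"

```text
time: 25.25
tcp_pos: [434.2, 312.7, -12.6]
eef_rot: [0.716, -0.011, 0.698, 0.011]
contact_force: [-0.4, -1.2, -1.1]
opening: 0.292
```

Request:
step_arm --plan "3.6 -0.05 0 0 0;3.6 -0.05 0 0 0;3.6 -0.3 0 0 0;5 -1.5 0 0 0;5 -4 0 0 0;5 -8 0 0 0;5 -11 0 0 0;5 -11 0 0 0"

```text
time: 26.25
tcp_pos: [433.7, 314.3, 101.3]
eef_rot: [0.718, -0.009, 0.696, 0.012]
contact_force: [-0.4, 0.1, 0.3]
opening: 0.57
```

Run:
```python
from h import *
look(('wrist',),('blue_tower_grip',),pre='s_',z=3);look(('side',),('blue_tower_grip',),pre='s_',z=3)
go(600.3,-106.7,92,1.505)
```

```text
blue_tower_grip [431.92 312.74   4.76] cost 0.045 score [0.67] 
blue_tower_grip [433.37 315.87   4.75] cost 0.075 score [0.75] 
t 26.45 tcp [430.3 311.9  96. ] toolx [ 0.024 -0.001 -1.   ] jawyaw 0.031 j [ 0.59  0.07  2.03 -0.02  1.02  0.57] F [ 0.5  0.  -0.2] op 0.569
  shift cm [  0.82 -42.36  15.7 ] roll 0.096 (options +-1.57)
```

Request:
step_arm --plan "5 0.3 -5 1.2 -0.18;5 0.3 -10 2.5 -0.36;5 0.3 -15 4 -0.54;5 0.3 -20 5 -0.72;5 0.3 -25 6 -0.9;5 0.3 -30 7 -1.08;5 0.3 -36 8.5 -1.26;5 0.3 -42.2 10.2 -1.474;5 0.3 -42.2 10.2 -1.474;5 0.3 -42.2 10.2 -1.474;5 0.3 -42.2 10.2 -1.474"

```text
time: 27.82
tcp_pos: [544.0, -105.9, 94.6]
eef_rot: [0.522, -0.488, 0.511, 0.478]
contact_force: [0.2, 0.3, 0.3]
opening: 0.564
```

Run:
```python
from h import *
look(('wrist',),('blue_house_grip',),pre='t_');look(('side',),('blue_house_grip',),pre='t_')
go(600.3,-106.7,-17.5,1.505)
```

```text
blue_house_grip [ 600.08 -107.82    1.49] cost 0.113 score [0.67] 
blue_house_grip [ 5.6614e+02 -1.0295e+02 -1.9000e-01] cost 0.464 score [0.58] 
t 28.02 tcp [ 544.8 -105.6   95.7] toolx [ 0.023 -0.    -1.   ] jawyaw 1.506 j [-0.24  0.11  1.99  0.01  1.02 -1.75] F [-0.3  0.4 -0.6] op 0.568
  shift cm [11.45 -5.28  0.24] roll 0.001 (options +-1.57)
```

View pics/t_side.png

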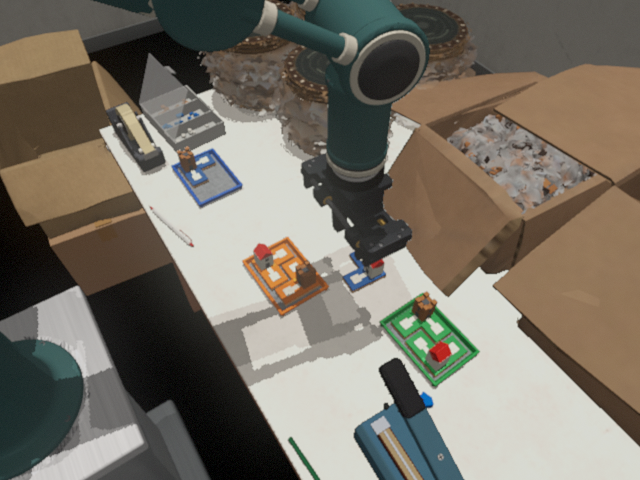

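Request:
step_arm --plan "5 0 -5.3 0.15 0;5 0 -5.4 0.15 0;5 5 -5.35 0.15 0;5 9 -5.3 0.15 0;5 11.3 -5.3 0.15 0;5 11.3 -5.3 0.15 0;1.5 11.3 -5.3 0.15 0;1.5 11.3 -5.3 0.15 0;1.5 11.3 -5.3 0.15 0;1.5 11.3 -5.3 0.15 0;1.5 11.3 -5.3 0.15 0;1.5 11.3 -5.3 0.15 0" --newtons 25

```text
time: 29.52
tcp_pos: [601.7, -107.8, -14.3]
eef_rot: [0.522, -0.49, 0.51, 0.477]
contact_force: [-0.8, 0.5, 6.6]
opening: 0.295
```

Request:
step_arm --plan "1.5 0 0 0 0;1.5 -3 0.2 0 0;1.5 -7 1 0 0;1.5 -11 3 0 0;1.5 -11 4 0 0;1.5 -11 4 0 0"

```text
time: 30.28
tcp_pos: [557.6, -104.9, 93.6]
eef_rot: [0.522, -0.489, 0.51, 0.477]
contact_force: [-0.0, -0.5, -1.0]
opening: 0.295
```

Run:
```python
from h import *
dest('blue',20,-38,np.pi/2,1.5,-13)
```

```text
goal 475.1 237.1 tile turn -> roll -0.099
t 30.27 tcp [ 557.6 -104.9   93.6] toolx [ 0.024 -0.    -1.   ] jawyaw 1.505 j [-0.23  0.13  1.96  0.01  1.02 -1.74] F [-0.  -0.5 -1. ] op 0.295
  shift cm [-2.85 10.4  33.59] 
t 30.27 tcp [ 557.6 -104.9   93.6] toolx [ 0.024 -0.    -1.   ] jawyaw 1.505 j [-0.23  0.13  1.96  0.01  1.02 -1.74] F [-0.  -0.5 -1. ] op 0.295
  shift cm [10.44 10.73 33.57]
```

Request:
step_arm --plan "1.5 0 1.8 5.5 0;1.5 0 3.6 11 0;1.5 0 5.4 16.5 -0.05;1.5 0 7.2 22 -0.1;1.5 0 9 28 -0.1;1.5 0 10.5 33.6 -0.1;1.5 0 10.5 33.6 -0.1;1.5 0 10.5 33.6 -0.1;1.5 3 10.6 33.6 -0.1;1.5 3 10.6 33.6 -0.1;1.5 3 10.6 33.6 -0.1"

```text
time: 31.65
tcp_pos: [474.9, 236.1, 61.4]
eef_rot: [-0.497, 0.514, -0.486, -0.502]
contact_force: [-0.2, 0.0, -0.9]
opening: 0.29
```

Run:
```python
from h import *
z=bot.read_state()['tcp_pos'][2]+16
look(('wrist',),('blue_house_grip',),pre='u_',z=z); look(('side',),('blue_house_grip',),pre='u_',z=z)
look(('wrist',),('blue_tower_grip',),pre='u_',z=3)
dest('blue',20,-38,np.pi/2,np.pi/2+.028,-13)
```

```text
blue_house_grip [473.08 236.5    1.6 ] cost 0.178 score [0.89] 
blue_house_grip [466.54 237.24   1.48] cost 0.397 score [0.9] 
blue_tower_grip [432.62 313.78   4.74] cost 0.088 score [0.57] 
goal 475.1 237.1 tile turn -> roll -0.0
t 31.95 tcp [475.2 237.4  62.3] toolx [ 0.026  0.    -1.   ] jawyaw 1.605 j [ 0.42  0.11  2.06 -0.01  0.95 -1.17] F [ 0.5  0.3 -0.1] op 0.294
  shift cm [-5.77 -0.13 -0.04] 
t 31.95 tcp [475.2 237.4  62.3] toolx [ 0.026  0.    -1.   ] jawyaw 1.605 j [ 0.42  0.11  2.06 -0.01  0.95 -1.17] F [ 0.5  0.3 -0.1] op 0.294
  shift cm [ 7.52  0.21 -0.03]
```

Request:
step_arm --plan "1.5 3 0.05 0 0;1.5 6 0.15 0 0;1.5 7.5 0.2 0 0;1.5 7.7 0.2 0 0;1.5 7.7 0.2 0 0;1.5 7.7 0.2 0 0"

```text
time: 32.7
tcp_pos: [475.5, 237.3, -13.7]
eef_rot: [-0.498, 0.515, -0.485, -0.502]
contact_force: [-3.1, -2.5, 5.3]
opening: 0.292
```

Request:
step_arm --plan "3.6 -0.05 0 0 0;3.6 -0.05 0 0 0;3.6 -0.3 0 0 0;5 -1.5 0 0 0;5 -4 0 0 0;5 -8 0 0 0;5 -12 0 0 0;5 -16 -1 0 0;5 -16 -1 0 0"

```text
time: 33.83
tcp_pos: [484.9, 239.2, 151.9]
eef_rot: [-0.501, 0.516, -0.482, -0.501]
contact_force: [0.3, 0.5, 0.1]
opening: 0.568
```

Run:
```python
from h import *
look(('wrist','scene'),('blue_house_grip','blue_tower_grip','blue_tray'),pre='v_',z=3)
```

```text
blue_house_grip [472.16 237.03   1.6 ] cost 0.072 score [0.55, 0.97] [[472.33, 237.17, 1.6], [472.3, 236.82, 1.58]]
blue_tower_grip [431.69 312.94   4.76] cost 0.068 score [0.58, 0.75] [[432.02, 313.07, 4.75], [431.26, 312.28, 4.76]]
blue_tray [4.5193e+02 2.7137e+02 2.0000e-02] cost 2.059 score [0.64, 0.83] [[451.53, 272.02, 0.03], [451.51, 270.88, 0.02]]
```

View pics/v_wrist.png

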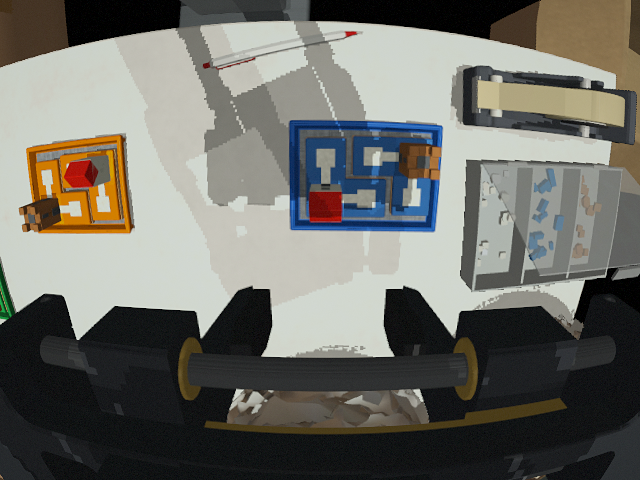

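Run:
```python
import cv2,numpy as np
a=cv2.imread('pics/v_wrist.png')[115:240,280:450]; b=cv2.imread('pics/v_scene.png')[165:310,160:350]
cv2.imwrite('pics/w.png',np.hstack([cv2.resize(a,(400,294),interpolation=2),cv2.resize(b,(385,294),interpolation=2)]))
```

```text
(no output)
```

View pics/w.png

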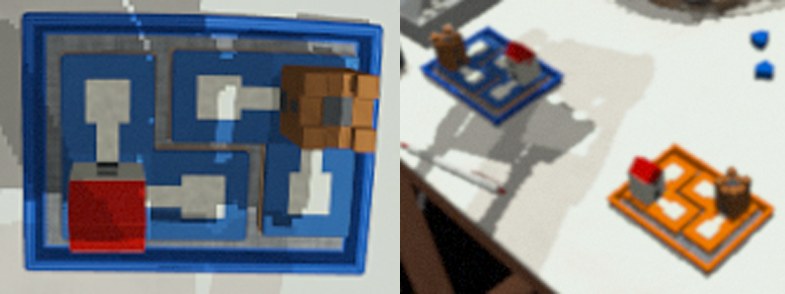

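All four tiles lie flat on the grey floors, interlocked, with clear gaps all round. The gripper is clear of everything, so I'm handing in.

```bash
python3 -c "
from cell import bot
print(bot.close_job())"
```

```text
the job is handed in; nothing more can be done
None
```

I packed both orange tiles in the orange tray and both blue tiles in the blue tray, then handed the job in at about 34 s of the 99 s. No verdict was reported.

**Last checks**
- **Orange tray:** right after placing, the house measured (445, 13) and the tower (486, −61) mm, within about 2 mm of target.
- **Blue tray:** the house measured (472, 237) and the tower (432, 313) mm, within about 3 mm of target.
- **Fit:** the last pictures show each pair interlocked and flat on the floor with a gap all round, house and tower upright. I judged flatness by eye and from the model fits; I did not measure tilt.
- **Green tray:** the arm was never sent to the green tiles, and they looked unchanged when I last saw them before the final pick. I did not measure them again at the end.
- **Gripper:** at hand-in it was open, about 150 mm up and touching nothing.

**What failed or disagreed**
- **Missed grasps:** the first two grasps on the orange house closed on air. The pictures and later contact put the real fingertips about 25–37 mm higher than the reported TCP, so I found the working depth by going down in small steps and used it for all four tiles.
- **Wrong detections:** the networks once took an orange tower for a blue one, and some side-camera fits were poor where the arm hid the tile. I dropped those readings. The wrist and side cameras disagreed by up to about 3 mm on some positions.
- **Blue tray centre:** late readings put it 2–4 mm from my first estimate, though that last fit was poor. The 12 mm of play covers this.
- **Tool tilt:** it drifted to about 0.026 rad or slightly more over the run. I corrected the moves for it.

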